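# Seat a cassette and hold the specimen board out at the mark

## Task

On the raising block lies a metal board that carries a tissue cassette standing proud in its frame. First press that cassette fully home into its frame while the board is still back on the block; then slide the board outward along the block, away from you, until its front edge lines up with the pointer on the rule at its side. At that point it would tip over by itself, so finish while holding its tail down: the board lies flat on the block, the robot keeps hold of it and does not let go. Slide it, do not lift it or let it tip, and leave the pointer and the things around where they are.

Things in the scene. Friction and masses are not known exactly. Their poses are not given: they have to be found in the camera images.
- riser: fixed grey raising block with aluminium top, 120 (x) x 104 (y) mm; origin: centre of its underside, on the worktop; the top on which the board slides is at z = 75 mm. Its x axis points outward, away from the robot (within 0.2 rad of world x). Two side lips, 6 mm high, leave a 77 mm wide channel. A steel rule bar (top at z = 72 mm) runs along its right side at y = -59 mm, out to x = +200 mm.
- pointer_tip (a point): tip of the pointer on the small dark cursor on the rule: it points to the board from the right, 7 mm beside the board's path, at the board's height, 100 to 122 mm beyond the block's edge (differs from run to run). The cursor is a stiff slide (12 N) and must not be shifted. The mark is this tip's x in the block's frame.
- board: loose aluminium board 180 (x) x 70 (y) x 8 (z) mm, about 0.35 to 0.55 kg, lying in the block's channel. Origin: centre of its underside; x points outward. Front edge at x = +90 mm; it balances within 12 mm of the origin. A steel cassette frame (44 x 63 mm, top at z = 18 mm) is centred at x = +40 mm. At the start the front edge stands 5 to 25 mm beyond the block's edge.
- board_front (a point): middle of the board's front edge, at its underside
- board_grip (a point): middle of the upright black grip at the board's tail, 38 mm above the underside. The grip is a solid tab 36 mm along x, 14 mm thick along y (pinch it along y), from the board's top (8 mm) to 50 mm above the underside; a foot flange 30 mm wide reaches up to 12 mm.
- seat (a joint): how far the cassette is pressed down into its frame, m: 0 to 0.002 at the start (standing proud), 0.007 fully home (hard stop), where the rim of its base is flush with the frame. It moves straight down against about 6 N of friction and stays where it is left.
- cassette_top (a point): middle of the top of the cassette (28 x 46 mm base with a raised block of 24 x 34 mm on it) to be pressed; 35 mm above the board's underside when standing proud, 28 mm when home
- timer: bystander: lab timer 62 x 66 x 19 mm lying to the right of the block; origin: centre of its underside
- lens: bystander: black loupe 44 x 44 x 40 mm standing to the right of the block; origin: centre of its underside
- tweezers: bystander: steel forceps 134 mm long lying near the block; origin: centre of its underside
- riser_edge (a point): middle of the outer edge of the block's top, 60 mm out (x) from the block's origin, at the height of the top. Left of the block stands a fixed microtome: world x > 0.44 m, y from about +0.1 to -0.2 m, body 0.2 m high, its slanted knife (x > 0.6, y to -0.22) and levers up to 0.4 m: bring the arm round over x < 0.44 m or above z = 0.4 m

How it is judged:
By the outcome, as a careful person would: the job done as asked, in the order asked, and still so for the second after the job is handed in, while the arm keeps its last pose, push and grip.
It also fails if it takes over 48 s, if anything falls off the work surface, if the arm or the gripper's body presses on something with over 40 N, if the wrist force passes 120 N, or if a joint passes its speed limit or range.

## Robot

A 7-joint arm with a two-finger parallel gripper is mounted at the origin on a cart in front of the work surface, level with it; the furniture and walls round the work are solid. World frame = base frame: x ahead of the robot, y to its left, z up, the work surface at z = 0. Lengths are in mm, angles in degrees, forces in N, time in s.
With the tool pointing down it reaches from about 400 to 875 mm from the base axis. Payload 4.4 kg.
Tool frame: the origin (TCP) lies on the centre line of the jaws, within the pads' length; the fingertips stand 22 mm ahead of it and the grasp point (between the pads) lies 3 mm ahead of it; z points along the fingers, y is the line along which they close (so a half turn about z gives the same grasp; the last joint's range is limited). The gripper opens to 85 mm and grips with 20 to 120 N. Pads are 22 mm wide; open, the fingers measure 114 mm over their backs; the gripper's body (76 mm by 85 mm) begins 54 mm behind the grasp point. The pads swing forward as they close: fully open they stand 13 mm farther back than shut.
Start: joints at [-76.478, 36.005, 2.206, 86.941, -1.547, 57.084, -1.146], TCP at [193.182, 620.643, 253.313] pointing down, gripper open.
Joint ranges: [-175.42, 175.42], [-21.48, 121.26], [-71.46, 75.88], [10.55, 141.38], [-63.04, 243.04], [13.31, 113.54], [-168.57, 168.57]. Speed limits (degrees/s): [147.25, 147.25, 180, 180, 180, 180, 180].

## Interface

Orientations are given as a 3x3 rotation matrix whose columns are the frame's x, y, z axes.
In Python, from cell import env, read_camera gives the robot as it stands. The module is installed in compiled form; this text tells all that it offers. Calls block until the motion is done:
- env.move_ptp(position, orientation): joint-space move of the TCP to a pose.
- env.move_straight(position, rot=None, speed=150, stop_force=None): straight line of the TCP; rot=None keeps the orientation; speed is the mean speed in mm/s. With stop_force (N) it stops when the force on the tool has changed by that much, and returns True; else False.
- env.move_j(angles): joint-space move.
- env.gripper_to(opening, strength=None): finger opening in mm; strength is the grip in N (None keeps the last); returns when the fingers have stopped.
- env.pause(seconds).
- env.ik(position, orientation): joint angles nearest the present ones, or None.
- env.observe(): the state.
- read_camera(name): name is "scene" or "top" or "wrist"; returns a dict with "frame" (480x640x3 uint8, red, green, blue), "vertical_fov" (degrees; the focal length in pixels is half the picture's height over the tangent of half this angle, whatever the lens; pixels are square), "cx", "cy" (the principal point, pixels), "rvec" (rotation vector, rad) and "tvec" (3), from world to camera coordinates, as OpenCV has them. Camera axes: x right, y down, z forward; pixel columns grow to the right and rows downward; lengths in mm; the calibration is good to about 2 mm. A picture is of the moment at which its call begins. There is no depth.
A pose or a line that the arm cannot do raises env.Unreachable and nothing moves.
- env.job_done(): hands the job in; it is judged then, once.
The state is a dict: "time_s": time; "joint_pos": joint angles; "joint_velocities": joint speeds; "tau": joint torques, N m; "tool_pos": TCP position; "tcp_rot": TCP orientation; "ft_force": force on the tool from outside, world axes, zero at the start; "moment": the same for the moment, N m; "width": finger opening in mm; "finger_force": force on a finger pad.
Only numpy, scipy, OpenCV 4.12 (cv2) and the standard library are available. Lean on these libraries where they do the work, as an engineer would, in place of code of your own. Each camera call takes 0.05 s, during which the arm holds its last target. There are 200 camera calls.

## Working session

There is one attempt and no reset: what is moved stays moved. The work goes in short steps, each a Python script; the robot and the scene stay as the last script left them, time stands still between calls to the robot, and variables do not carry over. Pictures are saved under pics/ and viewed, at most 10 in all, crops included, and the job is handed in when it is done.

```bash
mkdir -p pics; python3 - <<'E'
from cell import env, read_camera
import cv2,pickle
d={}
for n in ("scene","top"):
    c=read_camera(n); d[n]=c
    cv2.imwrite(f"pics/{n}0.png",c["frame"][:,:,::-1])
    print(n,{k:v for k,v in c.items() if k!="frame"})
pickle.dump(d,open("cams.pkl","wb"))
s=env.observe();print(s["time_s"],s["tool_pos"],s["tcp_rot"],s["ft_force"])
E
```

```text
scene {'vertical_fov': 44.19984688047869, 'cx': 303.26447804136467, 'cy': 235.5655212147255, 'rvec': array([ 2.01810666, -0.89227498,  0.44584608]), 'tvec': array([-656.6240522 ,  168.73842318,  815.53116631])}
top {'vertical_fov': 42.55698355214173, 'cx': 307.68676000662293, 'cy': 241.25468459304673, 'rvec': array([ 2.17184872, -2.11859257,  0.17554779]), 'tvec': array([-429.81898361,  524.89771553,  842.09672001])}
0.1 [193.01216073 620.15346864 252.48962833] [[-9.54806711e-01  2.97227011e-01 -4.97832989e-04]
 [ 2.97227428e-01  9.54805341e-01 -1.61760530e-03]
 [-5.46239010e-06 -1.69247001e-03 -9.99998568e-01]] [ 0.55984696  0.10290129 -0.3583023 ]
```

View pics/scene0.png

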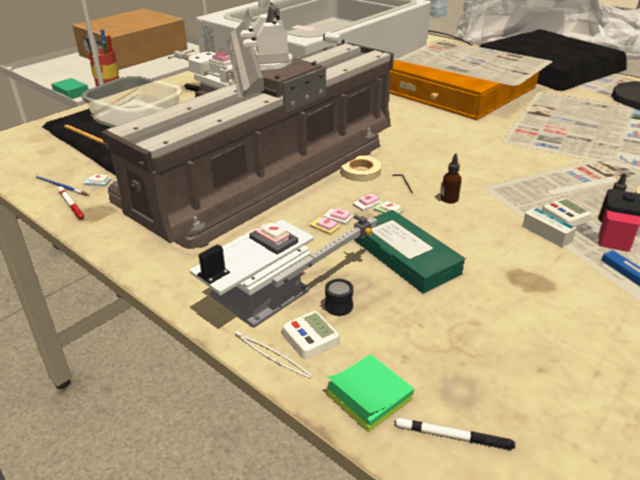

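View pics/top0.png

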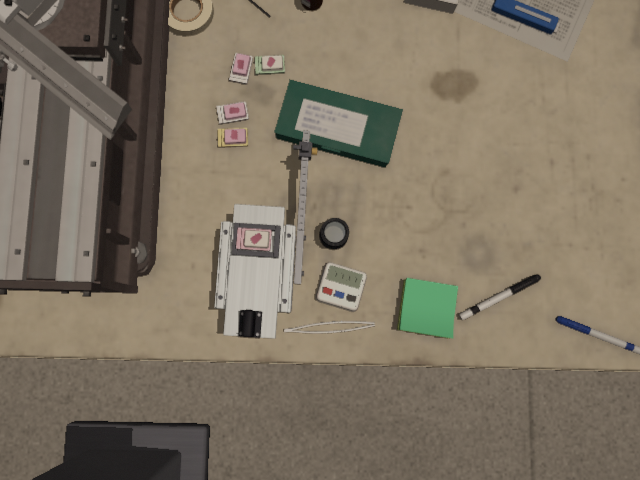

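The scene and top views show the board on the block. In the top view the grip is near (250,323), the cassette near (257,239) and the cursor near (303,150). Next I'll enlarge both.

```bash
python3 - <<'E'
import cv2
t=cv2.imread("pics/top0.png")[125:345,205:345]
s=cv2.imread("pics/scene0.png")[195:345,185:385]
t=cv2.rotate(t,cv2.ROTATE_90_CLOCKWISE)
cv2.imwrite("pics/t1.png",cv2.resize(t,None,fx=3.6,fy=3.6,interpolation=cv2.INTER_CUBIC))
cv2.imwrite("pics/s1.png",cv2.resize(s,None,fx=4,fy=4,interpolation=cv2.INTER_CUBIC))
E
```

```text
(no output)
```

View pics/t1.png

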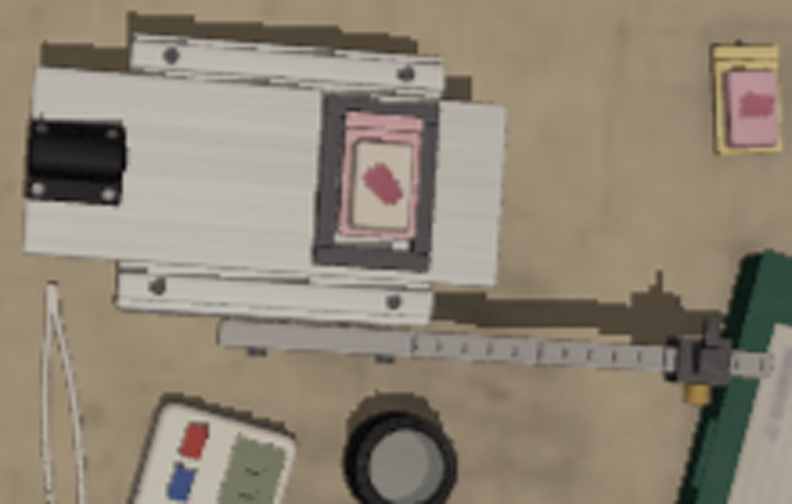

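View pics/s1.png

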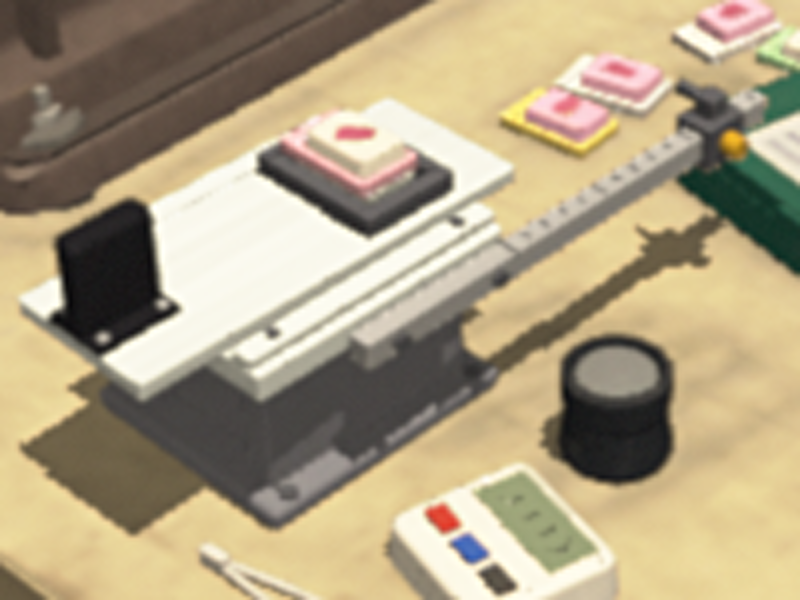

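The crops show the board corners, the lip corners and the pointer tip clearly: tip at (712,318) in the rotated top crop and (680,88) in the scene crop. I'll fit the riser pose, the board pose and the tip together.

```bash
cat > h.py <<'E'
import numpy as np, cv2, pickle
def proj(c,P):
    f=240/np.tan(np.radians(c["vertical_fov"]/2))
    K=np.array([[f,0,c["cx"]],[0,f,c["cy"]],[0,0,1.]])
    return cv2.projectPoints(np.atleast_2d(np.array(P,float)),c["rvec"],c["tvec"],K,None)[0][:,0]
def W(p,pts):  # p=x,y,yaw
    pts=np.atleast_2d(np.array(pts,float)); c,s=np.cos(p[2]),np.sin(p[2])
    return np.c_[p[0]+c*pts[:,0]-s*pts[:,1], p[1]+s*pts[:,0]+c*pts[:,1], pts[:,2]]
E
python3 - <<'E'
from h import *
from scipy.optimize import least_squares
d=pickle.load(open("cams.pkl","rb"))
T=lambda a:np.array([[205+y/3.6-.4,344-x/3.6+.4] for x,y in a])
S=lambda a:np.array([[185+x/4-.4,195+y/4-.4] for x,y in a])
B=[(90,35,83),(90,-35,83),(-90,-35,83),(-90,35,83)]
L=[(-60,52,81),(60,52,81),(-60,-52,81),(60,-52,81)]
bt=T([(507,105),(497,285),(24,251),(36,68)]); lt=T([(134,35),(443,60),(115,305),(430,323)]); pt=T([(712,318)])
bs=S([(388,100),(513,172),(140,387),(22,298)]); ls=S([(258,378),(499,225)]); ps=S([(680,88)])
def r(q,sp=False):
    a,b,t=q[:3],q[3:6],q[6:9]
    D=[proj(d["top"],W(b,B))-bt,proj(d["top"],W(a,L))-lt,proj(d["top"],t)-pt,
       proj(d["scene"],W(b,B))-bs,proj(d["scene"],W(a,L[2:]))-ls,proj(d["scene"],t)-ps]
    return D if sp else np.concatenate(D).ravel()
q=least_squares(r,[500,-300,0,500,-300,0,680,-350,79],x_scale=[100,100,.1]*2+[100]*3,loss="soft_l1").x
for x in r(q,True): print(x.round(1).tolist())
a,b,t=q[:3],q[3:6],q[6:9]
def loc(p,P): 
    c,s=np.cos(p[2]),np.sin(p[2]); e=np.array(P[:2])-p[:2]; return c*e[0]+s*e[1],-s*e[0]+c*e[1]
print("riser",a,"board",b,"tip",t)
print("board in riser",loc(a,b),"tip in riser",loc(a,t),"tip in board",loc(b,t))
pickle.dump(q,open("q.pkl","wb"))
E
```

```text
[[0.2, -0.1], [0.7, 0.2], [1.5, 0.4], [0.1, 0.6]]
[[-0.5, 1.1], [-0.5, -0.4], [1.5, 0.2], [1.7, 0.3]]
[[0.1, -0.1]]
[[-0.2, -2.3], [0.3, -3.3], [0.1, -1.8], [-1.5, -1.5]]
[[-0.7, -4.7], [0.6, -3.9]]
[[-0.1, 0.0]]
riser [ 4.93137558e+02 -3.45917607e+02 -3.19452259e-02] board [ 4.88187948e+02 -3.45074272e+02 -3.47380534e-02] tip [ 665.27445329 -392.41589665   76.16170596]
board in riser (np.float64(-4.9740203697270315), np.float64(0.684814665297371)) tip in riser (np.float64(173.53421592699243), np.float64(-40.976549339963874)) tip in board (np.float64(178.6238929773893), np.float64(-41.16265946396674))
```

```bash
cat >> h.py <<'E'
def Rt(yaw,flip=1):
    c,s=np.cos(yaw)*flip,np.sin(yaw)*flip
    return np.array([[c,s,0],[s,-c,0],[0,0,-1.]])
E
python3 - <<'E'
from h import *
from cell import env
from scipy.optimize import least_squares
d=pickle.load(open("cams.pkl","rb"))
T=lambda a:np.array([[205+y/3.6-.4,344-x/3.6+.4] for x,y in a])
S=lambda a:np.array([[185+x/4-.4,195+y/4-.4] for x,y in a])
B=[(90,35,83),(90,-35,83),(-90,-35,83),(-90,35,83)]
L=[(-60,52,81),(60,52,81),(-60,-52,81),(60,-52,81)]
bt=T([(507,105),(497,285),(24,251),(36,68)]); lt=T([(134,35),(443,60),(115,305),(430,323)]); pt=T([(712,318)])
bs=S([(388,100),(513,172),(140,387),(22,298)]); ls=S([(258,378),(499,225)]); ps=S([(680,88)])
def r(q):
    a,b,t,o=q[:3],q[3:6],q[6:9],q[9:11]
    return np.concatenate([proj(d["top"],W(b,B))-bt,proj(d["top"],W(a,L))-lt,proj(d["top"],t)-pt,
       proj(d["scene"],W(b,B))-bs+o,.3*(proj(d["scene"],W(a,L[2:]))-ls+o),proj(d["scene"],t)-ps+o]).ravel()
q=least_squares(r,[500,-300,0,500,-300,0,680,-350,79,0,0],x_scale=[100,100,.1]*2+[100]*3+[1,1]).x
print(q.round(3), np.abs(r(q)).max())
b=q[3:6]; M=W(b,[q*0 if 0 else (0,0,0)])
c,s=np.cos(b[2]),np.sin(b[2]); e=q[6:8]-b[:2]; print("tip in board",c*e[0]+s*e[1],-s*e[0]+c*e[1])
pickle.dump(q,open("q.pkl","wb"))
# grip flange x estimate from top: centre between flange ends at z=87
for x in(-72,-70,-68,-66): 
    u=proj(d["top"],W(b,[(x-18,0,125),(x+18,0,125),(x,0,87)])); print(x,[(round((344.4-v)*3.6),round((uu-205+.4)*3.6)) for uu,v in u])
for fl in(1,-1):
    print(env.ik(W(b,[(40,0,135)])[0],Rt(b[2],fl)),env.ik(W(b,[(40,0,450)])[0],Rt(b[2],fl)))
print(env.ik([200,480,480],np.array(env.observe()["tcp_rot"])))
E
```

```text
[ 4.93447e+02 -3.45197e+02 -3.30000e-02  4.88666e+02 -3.44131e+02
 -3.80000e-02  6.63356e+02 -3.92563e+02  8.22890e+01  5.49000e-01
  2.72400e+00] 1.2646205623677247
tip in board 176.39735531751487 -41.791876506335925
-72 [(30, 149), (132, 157), (79, 162)]
-70 [(35, 150), (138, 157), (84, 162)]
-68 [(41, 150), (143, 158), (89, 163)]
-66 [(47, 150), (149, 158), (95, 163)]
[  8.6501663   48.54920174  38.80967279  96.66182714 -38.53829259
  48.93571451 -27.86433324] [  1.33271354  36.16550974  59.21239469  72.60015822 -30.49818636
  87.31660295 -35.68337843]
[ 31.47562351  42.44423114  -1.39890931  95.94081759   1.42107788
  41.63220833 117.2139293 ] [ 3.73851814e-02  3.77252743e+01  6.34930595e+01  7.26369215e+01
 -3.32108406e+01  8.85904163e+01  1.46559621e+02]
[-72.89465533  14.9064616    3.30284206  85.49536348  -0.85755798
  79.71979458   3.16060148]
```

```bash
python3 - <<'E'
from h import *
from cell import env
q=pickle.load(open("q.pkl","rb")); b=q[3:6]
env.move_j([-72.9,12,3.3,85.5,-.9,82.6,3])
print(env.observe()["tool_pos"])
env.gripper_to(0,40)
env.move_j([31.5,12,0,85.5,0,82.6,-63])
print(env.observe()["tool_pos"],env.observe()["time_s"])
j=env.ik(W(b,[(40,0,180)])[0],Rt(b[2])); print(j)
env.move_j(j)
s=env.observe();print(s["tool_pos"],s["time_s"],s["ft_force"],s["width"])
c=read=__import__("cell").read_camera("wrist")
cv2.imwrite("pics/w1.png",c["frame"][:,:,::-1]); pickle.dump(c,open("w1.pkl","wb"))
# predicted pixels
print(proj(c,W(b,[(40,0,110),(28,17,110),(28,-17,110),(52,17,110),(52,-17,110),(90,35,83),(90,-35,83)])).round(0).tolist())
E
```

```text
[191.26724688 457.3891335  504.24135204]
[ 407.61950337 -281.42399532  505.3067563 ] 4.7333
[ 31.01175892  39.12456711  -0.62727707  94.14837387   0.54360357
  46.73002699 -62.01453943]
[ 529.34773654 -346.08268507  181.37333742] 6.0583 [-0.05424983 -0.03987058  1.43941725] 0.1133427518565661
[[315.0, 273.0], [280.0, 296.0], [350.0, 296.0], [278.0, 249.0], [351.0, 249.0], [245.0, 160.0], [385.0, 160.0]]
```

View pics/w1.png

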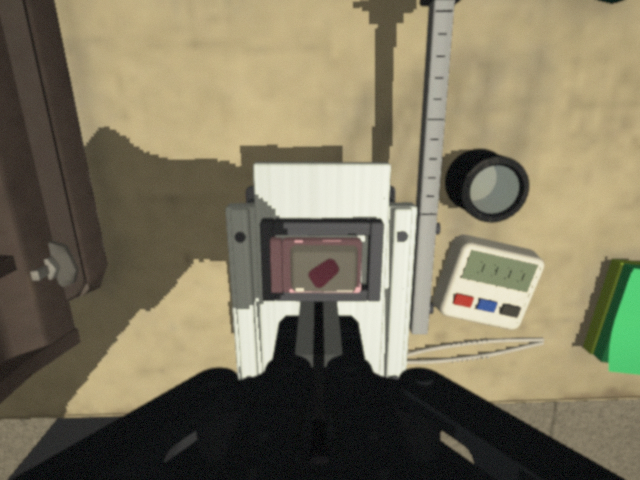

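The wrist view shows the cassette block centred near (323,271), against (315,273) predicted. So the aim should shift about 2 mm to the right. I'll press now.

```bash
python3 - <<'E'
from h import *
from cell import env,read_camera
q=pickle.load(open("q.pkl","rb")); b=q[3:6]
P=lambda z:W(b,[(40,-2.5,z)])[0]
env.move_straight(P(142),speed=120)
r=env.move_straight(P(133),speed=30,stop_force=3.5); s=env.observe();print(r,s["tool_pos"],s["ft_force"])
r=env.move_straight(P(112),speed=15,stop_force=22); s=env.observe();print(r,s["tool_pos"],s["ft_force"],s["time_s"])
E
```

```text
False [ 528.50393487 -348.06120415  132.92262498] [0.80497405 0.09072157 0.29551086]
True [ 528.65124389 -348.20356773  122.42179381] [-1.28715265  0.49010739  4.71886265] 7.8833
```

```bash
python3 - <<'E'
from h import *
from cell import env,read_camera
q=pickle.load(open("q.pkl","rb")); b=q[3:6]
P=lambda z:W(b,[(40,-2.5,z)])[0]
r=env.move_straight(P(116),speed=15,stop_force=22); s=env.observe();print(r,s["tool_pos"],s["ft_force"],s["time_s"])
env.pause(.1);s=env.observe();print(s["tool_pos"],s["ft_force"])
env.move_straight(P(180),speed=200)
g=W(b,[(-71,-1.5,180)])[0]
env.move_straight(g,speed=200)
print(env.observe()["time_s"],env.observe()["tool_pos"])
for n in("scene","wrist"):
    c=read_camera(n); cv2.imwrite(f"pics/{n}2.png",c["frame"][:,:,::-1]); pickle.dump(c,open(n+"2.pkl","wb"))
    print(proj(c,W(b,[(-71-18,0,125),(-71+18,0,125),(-71,7,125),(-71,-7,125)])).round().tolist())
a=cv2.imread("pics/scene2.png")[195:345,185:385]; w=cv2.imread("pics/wrist2.png")
a=cv2.resize(a,(400,300),interpolation=cv2.INTER_CUBIC)
cv2.imwrite("pics/m2.png",np.hstack([cv2.resize(a,(400,300)),cv2.resize(w,(400,300))]))
E
```

```text
True [ 528.66357484 -348.21768883  122.42742262] [-0.85903657  0.96066144  6.26842757] 8.1417
[ 528.64585646 -348.24095005  122.40028216] [-0.02456898  1.11851575  5.05462798]
9.3917 [ 419.00187043 -342.89039512  179.73395469]
[[200.0, 253.0], [222.0, 242.0], [208.0, 245.0], [214.0, 249.0]]
[[313.0, 326.0], [313.0, 251.0], [297.0, 289.0], [329.0, 289.0]]
```

View pics/m2.png

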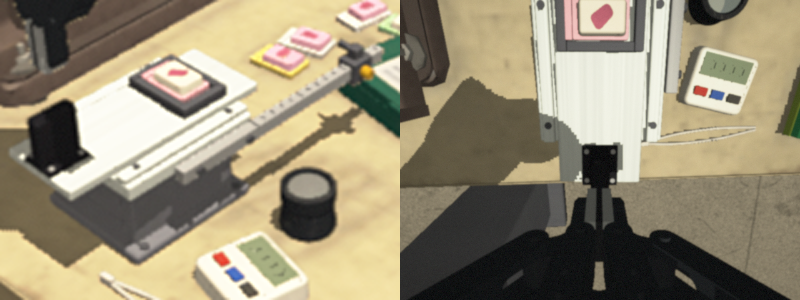

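The left half shows the cassette flush in its frame; both presses stopped at the same z, so that is the hard stop. In the wrist half the grip is at about (320,264), nearly in line with the fingers. One more crop will refine the grip position.

```bash
python3 - <<'E'
from h import *
c=pickle.load(open("wrist2.pkl","rb"));q=pickle.load(open("q.pkl","rb")); b=q[3:6]
im=c["frame"][200:350,230:430,::-1].astype(float); im=(255*(im/255)**.45).astype(np.uint8)
cv2.imwrite("pics/w2c.png",cv2.resize(im,None,fx=4,fy=4,interpolation=cv2.INTER_CUBIC))
f=lambda P:((proj(c,W(b,P))-[230,200])*4).round().tolist()
print("tail",f([(-90,35,83),(-90,-35,83)]),"tabtop",f([(-89,-2,125),(-53,-2,125),(-71,5,125),(-71,-9,125)]),"flange",f([(-71,13,87),(-71,-17,87)]))
E
```

```text
tail [[80.0, 355.0], [591.0, 356.0]] tabtop [[349.0, 502.0], [350.0, 204.0], [286.0, 357.0], [413.0, 357.0]] flange [[236.0, 236.0], [464.0, 236.0]]
```

View pics/w2c.png

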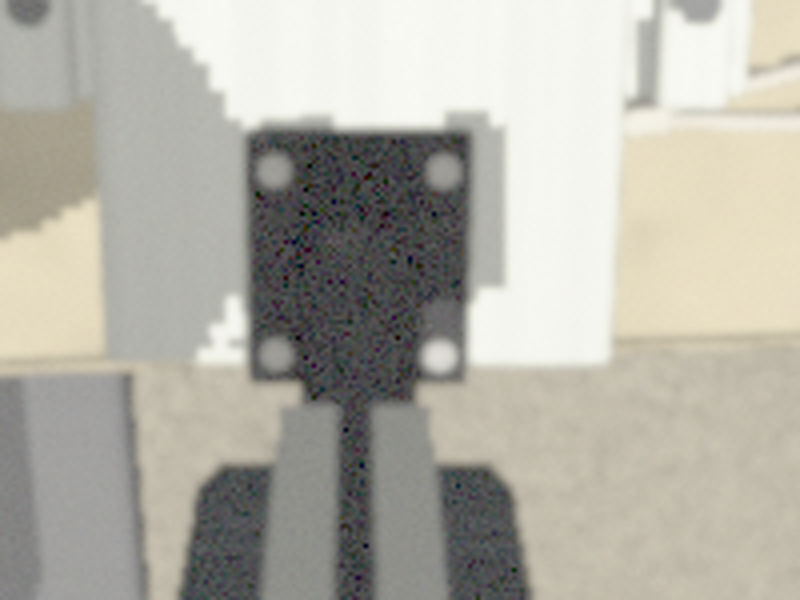

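```bash
python3 - <<'E'
from h import *
from cell import env,read_camera
q=pickle.load(open("q.pkl","rb")); b=q[3:6]
P=lambda z:W(b,[(-73,-2,z)])[0]
env.gripper_to(50,60)
env.move_straight(P(140),speed=150)
r=env.move_straight(P(118),speed=50,stop_force=8); s=env.observe();print(r,s["tool_pos"],s["ft_force"])
env.gripper_to(0,60)
s=env.observe();print(s["tool_pos"],s["ft_force"],s["moment"],s["width"],s["finger_force"],s["time_s"])
E
```

```text
False [ 415.59850219 -343.3163948   117.80779177] [-0.16713775  0.12264262 -0.31409374]
[ 415.75657466 -343.45879281  118.37483629] [-1.18240002  0.56234266  3.85055689] [ 0.0744164   0.14677222 -0.01595049] 13.00353875266637 59.12291407585144 11.45
```

```bash
python3 - <<'E'
from h import *
from cell import env,read_camera
q=pickle.load(open("q.pkl","rb")); b=q[3:6]
p0=W(b,[(-73,-2,117.7)])[0]; u=np.array([np.cos(-.034),np.sin(-.034),0])
for d in(25,50,72):
    r=env.move_straight(p0+d*u,speed=40,stop_force=20); s=env.observe()
    print(r,s["tool_pos"].round(1) if hasattr(s["tool_pos"],"round") else s["tool_pos"],np.round(s["ft_force"],1),np.round(s["moment"],2),s["width"])
print(s["time_s"])
cs={n:read_camera(n) for n in("top","scene","wrist")}; pickle.dump(cs,open("cs3.pkl","wb"))
t=cv2.rotate(cs["top"]["frame"][125:225,215:325,::-1],cv2.ROTATE_90_CLOCKWISE)
cv2.imwrite("pics/t3.png",np.hstack([cv2.resize(t,(400,440),interpolation=cv2.INTER_CUBIC),cv2.resize(cs["wrist"]["frame"][:240,200:420,::-1],(400,436),interpolation=cv2.INTER_CUBIC)[:440].copy() if 0 else cv2.resize(cs["wrist"]["frame"][:240,200:420,::-1],(400,440),interpolation=cv2.INTER_CUBIC)]))
E
```

```text
False [ 436.5 -344.9  118.4] [-10.7   0.3  13.6] [-0.    1.69  0.02] 13.278268471469136
False [ 461.8 -346.   118.4] [-8.2  0.2 12.8] [ 0.01  1.56 -0.01] 13.140498192755231
False [ 483.9 -347.   118.4] [-7.8  0.5 12.3] [-0.04  1.56 -0.01] 12.800022026065752
13.7
```

View pics/t3.png

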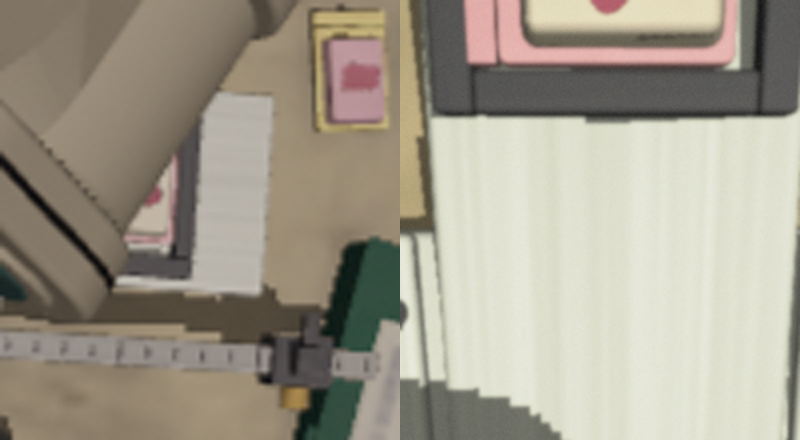

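The top view (left half) shows the board's front edge running from (273,97) to (264,294) and the tip near (312,317), so about 17 mm remains. I'll measure it subpixel in the raw image.

```bash
cat >> h.py <<'E'
def ray(c,uv,z):
    f=240/np.tan(np.radians(c["vertical_fov"]/2)); R=cv2.Rodrigues(c["rvec"])[0]
    d=R.T@np.array([(uv[0]-c["cx"])/f,(uv[1]-c["cy"])/f,1]); o=-R.T@np.ravel(c["tvec"])
    return o+d*(z-o[2])/d[2]
E
python3 - <<'E'
from h import *
cs=pickle.load(open("cs3.pkl","rb")); c=cs["top"]; g=cv2.cvtColor(c["frame"],cv2.COLOR_RGB2GRAY).astype(float)
print(g[138:156,286:306].astype(int))
us=np.arange(244,286,3); vs=[]
for u in us:
    p=g[148:170,u]; k=np.argmax(np.abs(np.diff(p))); lo,hi=p[max(k-2,0)],p[min(k+3,21)]
    m=(lo+hi)/2; seg=p[k-2:k+4]; vs.append(148+k-2+np.interp(m,seg,np.arange(6)) )
print(np.round(vs,2).tolist())
A=np.polyfit(us,vs,1);print(A)
R=cv2.Rodrigues(c["rvec"])[0];print("cam",-R.T@c["tvec"])
e1=ray(c,(248,np.polyval(A,248)),83);e2=ray(c,(284,np.polyval(A,284)),83)
yaw=-.034;ux=np.array([np.cos(yaw),np.sin(yaw),0])
print(e1,e2,"edge yaw",np.arctan2(-(e2-e1)[0],(e2-e1)[1])*1, "front x",e1@ux,e2@ux)
for z in(77,79,81,83): print(z,[round(float(ray(c,(293,v),z)@ux-(e1+e2)@ux/2),2) for v in(145.5,146.5,147.5)])
E
```

```text
[[ 25  24  24  24  25  23  26  26  35  50  53  58  61  64  64  67  99 142
  145 145]
 [ 24  24  23  23  23  26  25  25  25  24  25  25  33  48  53  60  95 137
  140 136]
 [ 26  25  26  24  23  26  24  24  24  24  25  25  23  24  26  34 100 133
  129 114]
 [ 74  72  44  32  26  25  27  24  25  24  23  22  24  39  46  45  89 103
  129 134]
 [129 129  94  82  76  75  43  26  24  24  24  24  24  64  76  76  74  75
   74  76]
 [133 133 132 131 131 130  79  41  38  66  43  27  24  66  76  75  75  75
   75  76]
 [137 136 135 134 133 124  81  65  65 110  72  42  39  69  75  71  79  79
   78  75]
 [139 138 139 137 136  88  67  70  73  73  72  69  67  75  78  58  72  77
   76  75]
 [142 141 141 139 139  89  68  72  76  77  78  78  78  77  77  44  73  76
   75  76]
 [143 142 142 142 140  91  69  70  71  72  74  79  80  78  77  45  73  77
   77  79]
 [144 143 143 142 141  92  70  63  56  55  58  76  81  73  70  41  73  76
   78  81]
 [144 144 144 143 141  92  70  63  50  45  46  46  61  39  29  27  69  73
   75  79]
 [144 144 144 144 142  93  70  69  68  67  67  67 100  64  38  32  43  47
   50 
[... 182 characters left out ...]
43 142 142 140  93  71  71  71  71  71  69 106  83  77  77  75  76
   77  78]
 [143 142 141 142 132  88  72  72  72  71  72  71 105  82  76  76  77  78
   78  79]
 [143 134 131 129  87  72  72  73  72  73  73  72  86  72  70  69  70  73
   73  76]]
[156.45, 156.33, 157.12, 157.25, 157.32, 157.48, 157.38, 158.08, 158.21, 158.31, 158.61, 158.33, 159.05, 159.14]
[6.82032046e-02 1.39819392e+02]
cam [ 399.41727331 -410.27497847  917.34897402]
[ 646.60783347 -330.04849214   83.        ] [ 644.43091115 -380.46280661   83.        ] edge yaw 3.0984388222669694 front x 657.4536169618449 656.9917092478718
77 [22.26, 20.8, 19.33]
79 [21.63, 20.17, 18.71]
81 [20.99, 19.54, 18.08]
83 [20.36, 18.91, 17.45]
```

```bash
python3 - <<'E'
from h import *
from cell import env,read_camera
q=pickle.load(open("q.pkl","rb")); b=q[3:6]
p0=W(b,[(-73,-2,117.7)])[0]; u=np.array([np.cos(-.034),np.sin(-.034),0])
s=env.observe();print(s["tool_pos"])
r=env.move_straight(p0+88*u,speed=30,stop_force=20); env.pause(.2);s=env.observe()
print(r,s["tool_pos"],np.round(s["ft_force"],1),np.round(s["moment"],2),s["time_s"])
cs={n:read_camera(n) for n in("top","scene","wrist")}; pickle.dump(cs,open("cs4.pkl","wb"))
t=cv2.rotate(cs["top"]["frame"][130:180,240:310,::-1],cv2.ROTATE_90_CLOCKWISE)
a=cs["scene"]["frame"][195:251,315:371,::-1]
k=cv2.INTER_CUBIC
cv2.imwrite("pics/t4.png",np.hstack([cv2.resize(t,(400,560),interpolation=k),cv2.resize(a,(400,400),interpolation=k).copy() if 0 else cv2.copyMakeBorder(cv2.resize(a,(400,400),interpolation=k),0,160,0,0,cv2.BORDER_CONSTANT)]))
E
```

```text
[ 483.96886225 -346.95349996  118.4229527 ]
False [ 499.02650908 -347.74960746  118.59367059] [-10.9   0.1  14.5] [ 0.04  2.03 -0.05] 14.7333
```

View pics/t4.png

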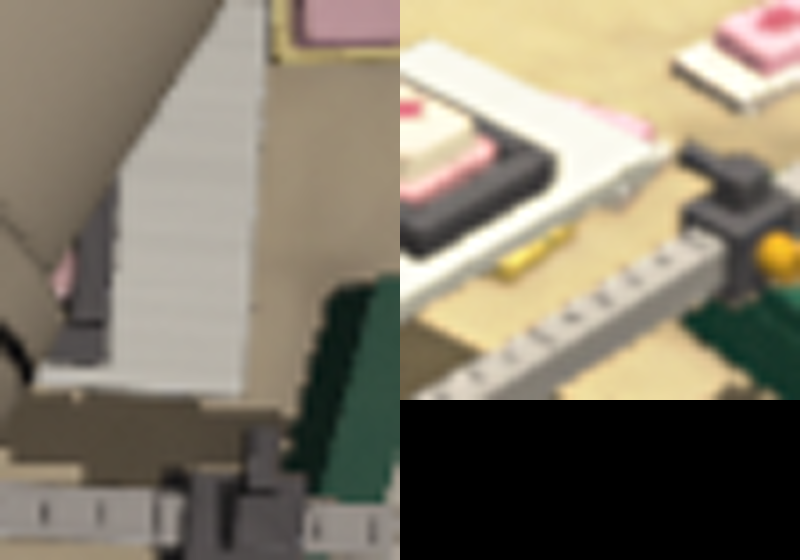

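```bash
python3 - <<'E'
from h import *
from cell import env
cs=pickle.load(open("cs4.pkl","rb")); ct=cs["top"]; 
yaw=-.036; R=np.array([[np.cos(yaw),-np.sin(yaw),0],[np.sin(yaw),np.cos(yaw),0],[0,0,1]])
c0=ray(ct,(240+392/8-.4,130+49.9-242/8),83)
J=lambda c:np.array([(proj(c,c0+R@e)-proj(c,c0))[0] for e in np.eye(3)]).T
Jt,Js=J(ct),J(cs["scene"]); print(c0,Jt.round(2).tolist(),Js.round(2).tolist())
A=np.vstack([Jt,Js])
for tx in(258,263,268):
  for sx in(1.6,2.0,2.6):
    y=np.array([4.1,-(tx-242)/8,sx,-.3]); x,r,_,_=np.linalg.lstsq(A,y,rcond=None); print(tx,sx,x.round(2),np.round(r,2))
# profile of pointer in top, near its tip
g=cv2.cvtColor(ct["frame"],cv2.COLOR_RGB2GRAY).astype(int); print(g[142:153,284:302])
g=cv2.cvtColor(cs["scene"]["frame"],cv2.COLOR_RGB2GRAY).astype(int); print(g[210:224,346:364])
E
```

```text
[ 658.42103972 -386.49491831   83.        ] [[0.05, -0.71, -0.01], [-0.69, -0.04, -0.21]] [[0.41, -0.47, 0.02], [-0.24, -0.23, -0.53]]
258 1.6 [ 1.34 -4.66  2.43] [2.64]
258 2.0 [ 1.59 -4.83  2.31] [1.77]
258 2.6 [ 1.97 -5.09  2.12] [0.79]
263 1.6 [ 2.16 -4.4   2.03] [3.67]
263 2.0 [ 2.41 -4.58  1.91] [2.63]
263 2.6 [ 2.79 -4.84  1.72] [1.4]
268 1.6 [ 2.98 -4.15  1.63] [4.88]
268 2.0 [ 3.23 -4.32  1.51] [3.67]
268 2.6 [ 3.61 -4.59  1.32] [2.17]
[[130 128 128 128  93  80  76  73  46  25  24  26  26  23  25  64  75  75]
 [134 133 132 132 131 130 131 130  78  43  38  65  44  26  24  65  76  74]
 [138 137 136 135 135 133 132 123  80  64  65 109  72  42  39  69  75  72]
 [141 139 138 138 137 136 136  87  66  68  73  73  72  68  66  76  76  58]
 [142 141 141 141 139 138 137  89  68  71  77  77  77  76  77  78  77  44]
 [143 143 142 142 142 141 139  90  69  69  72  72  72  79  80  78  78  44]
 [146 145 144 143 142 138 140  91  69  62  56  55  57  75  81  72  70  42]
 [160 159 155 156 156 135 138  91  70  62  49  48  45  47  61  38  29  26]
 [179 179 178 183 184 156 143  92  69  68  68  68  
[... 525 characters left out ...]
183 186 188 188 189 189]
 [250 251 251 243 227 235 231 196 150 118 129 149 169 180 184 183 183 182]
 [251 253 251 243 231 234 213 159 100  87 100 116 133 149 152 144 147 146]
 [250 245 224 207 201 189 173 141  78  53  69  90 108 116 113 110 113 113]
 [215 193 175 168 164 165 179 170 125  94  67  62  84 105 106 108 110 110]
 [171 164 162 160 163 180 199 202 196 180 139 101  74  74  88 103 110 111]
 [170 159 160 170 186 200 207 211 212 212 204 177 118  64  58  71  87  96]
 [185 156 162 185 199 206 208 211 213 213 208 181 120  61  46  51  64  74]
 [168 160 177 199 205 206 206 208 205 190 157 116  79  50  47  49  56  64]
 [160 175 196 204 205 206 207 199 169 137 114  99  86  66  55  50  52  63]]
```

The top view (left half) shows the pointer at x 247–280, ending near y 425, against a front edge at x about 240, so roughly 4 mm remains. The scene crop gives a different gap, so I'll reconcile the two numerically.

```bash
python3 - <<'E'
from h import *
from scipy.optimize import least_squares
cs=pickle.load(open("cs4.pkl","rb")); c=cs["scene"]; q=pickle.load(open("q.pkl","rb"))
g=cv2.GaussianBlur(cv2.cvtColor(c["frame"],cv2.COLOR_RGB2GRAY),(0,0),.6).astype(float)
yaw=-.036; R=np.array([[np.cos(yaw),-np.sin(yaw),0],[np.sin(yaw),np.cos(yaw),0],[0,0,1]])
c0=ray(cs["top"],(240+392/8-.4,130+49.9-242/8),83)
k=lambda x,y,z=0:proj(c,c0+R@np.array([x,y,z]))[0]
print("corner",k(0,0),"bottom",k(0,0,-8),"frame RF corner",k(-28,3.5,10),"frame RB",k(-72,3.5,10))
print("tip4.5",k(4.5,-5.6),"cursor-ish",k(4.5,-24,-11))
import numpy as np
def edge(p,q_,n=9,L=5):
    # sub-pixel: strongest gradient along normal to p->q
    t=(q_-p)/np.linalg.norm(q_-p); nn=np.array([-t[1],t[0]]); out=[]
    for s in np.linspace(.1,.9,n):
        m=p+s*(q_-p); ss=np.arange(-L,L+.1,.25); pts=m+ss[:,None]*nn
        v=cv2.remap(g.astype(np.float32),pts[:,0].astype(np.float32)[None],pts[:,1].astype(np.float32)[None],cv2.INTER_LINEAR)[0]
        d=np.gradient(v); out.append((round(float(ss[np.argmax(d)]),2),round(float(d.max()),1),round(float(ss[np.argmin(d)]),2),round(float(d.min()),1)))
    return nn,out
for nm,P,Q in(("right",k(-25,0),k(0,0)),("front",k(0,0),k(0,40))):
    nn,o=edge(P,Q); print(nm,nn.round(2),o)
# top crop overlay + scene crop
A=cv2.resize(cs["top"]["frame"][138:158,278:303,::-1],None,fx=16,fy=16,interpolation=cv2.INTER_NEAREST)
Bm=cv2.resize(c["frame"][203:228,340:365,::-1],None,fx=16,fy=16,interpolation=cv2.INTER_NEAREST)
A=cv2.copyMakeBorder(A,0,Bm.shape[0]-A.shape[0],0,0,cv2.BORDER_CONSTANT)
A=(255*(A/255.)**.6).astype(np.uint8);Bm=(255*(Bm/255.)**.6).astype(np.uint8)
cv2.imwrite("pics/z4.png",np.hstack([A,Bm]))
E
```

```text
corner [348.98820025 213.43833384] bottom [348.8640668  217.66407855] frame RF corner [335.58742537 214.18732392] frame RB [316.02821885 225.50536325]
tip4.5 [353.50686401 213.62473477] cursor-ish [362.10554195 223.7479168 ]
right [0.51 0.86] [(-3.25, 2.2, 2.5, -9.3), (0.25, 0.4, 2.75, -9.7), (-0.5, 0.4, 3.0, -9.7), (-0.25, 0.4, 2.75, -9.4), (0.0, 0.6, 2.75, -9.1), (-4.75, 1.3, 2.75, -9.1), (-5.0, 1.6, 2.25, -9.9), (-5.0, 1.8, 3.25, -9.2), (-4.25, 1.8, 3.75, -7.3)]
front [ 0.44 -0.9 ] [(-4.0, 0.6, 1.25, -2.3), (-3.25, 0.2, -1.0, -2.1), (4.5, 0.5, -0.75, -2.7), (2.5, 0.6, 0.5, -4.0), (-4.25, 0.0, -0.25, -3.3), (4.75, -0.0, -0.75, -3.8), (5.0, 0.7, -0.5, -3.8), (4.0, 0.9, -1.0, -3.8), (4.25, 0.7, -1.0, -4.2)]
```

View pics/z4.png

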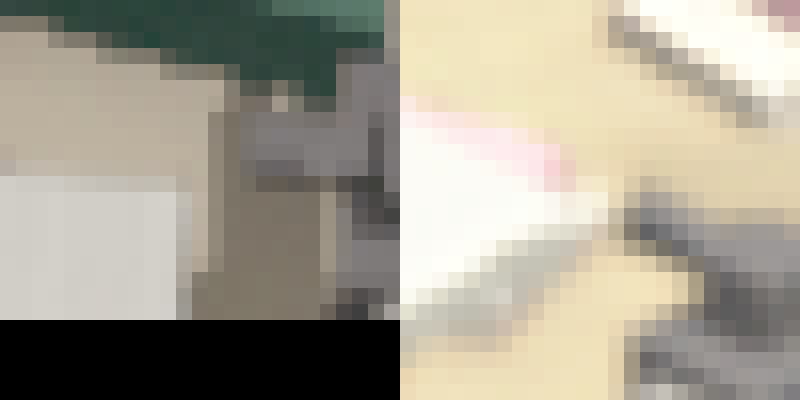

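The zoomed crop shows the pointer's flat top on rows 145–147 at u≥293, and the board edge at v≈149. About 4.2 mm is left, so I'll move by that much with feedback on the tool x and re-measure the edge.

```bash
python3 - <<'E'
from h import *
from cell import env,read_camera
q=pickle.load(open("q.pkl","rb")); b=q[3:6]
p0=W(b,[(-73,-2,117.4)])[0]; u=np.array([np.cos(-.034),np.sin(-.034),0])
def edge(c):
    g=cv2.cvtColor(c["frame"],cv2.COLOR_RGB2GRAY).astype(float)[:,272:288].mean(1)
    p=g[138:170]; k=np.where(p>162)[0][0]; return 138+k-1+(162-p[k-1])/(p[k]-p[k-1])
c4=pickle.load(open("cs4.pkl","rb"))["top"]; c3=pickle.load(open("cs3.pkl","rb"))["top"]
print(edge(c3),edge(c4))
d=88
for i in range(4):
    x=env.observe()["tool_pos"][0]; e=503.2-x
    if e<.4: break
    d+=e; r=env.move_straight(p0+d*u,speed=15,stop_force=15); env.pause(.2)
s=env.observe();c=read_camera("top")
print(d,r,s["tool_pos"],np.round(s["ft_force"],1),np.round(s["moment"],2),s["width"],s["time_s"],edge(c))
pickle.dump({"top":c,"scene":read_camera("scene")},open("cs5.pkl","wb"))
g=cv2.cvtColor(c["frame"],cv2.COLOR_RGB2GRAY).astype(int); print(g[142:151,282:300])
E
```

```text
158.93351800554018 148.57938718662953
103.06626857235517 True [ 500.3910986  -347.7864829   119.98308779] [-1.4 -0.1  4.8] [-0.08 -0.    0.03] 13.283580564328854 17.4 149.08970099667775
[[132 131 130 128 128 128  93  81  75  73  44  26  24  26  23  24  24  64]
 [136 135 133 133 132 131 131 130 131 129  78  42  39  66  44  26  24  66]
 [140 139 139 138 136 135 134 133 132 123  79  64  64 108  72  42  38  68]
 [142 140 140 140 139 138 138 136 135  87  67  68  72  72  71  68  66  74]
 [143 142 142 141 140 141 139 138 137  89  67  72  76  78  76  76  78  77]
 [144 144 143 143 142 141 141 140 139  90  68  70  72  72  73  78  80  78]
 [143 138 142 142 142 137 141 141 141  91  69  63  55  56  58  75  81  72]
 [155 141 149 152 150 139 151 147 141  91  69  62  50  46  47  48  61  38]
 [182 180 179 180 178 179 178 165 146  92  70  68  68  66  67  66  99  66]]
```

The stop-force trigger reset the target and the tool rose 1.4 mm. I'll push the tail back down first, without using the stop, and watch z and force.

```bash
python3 - <<'E'
from h import *
from cell import env,read_camera
def edge(c):
    g=cv2.cvtColor(c["frame"],cv2.COLOR_RGB2GRAY).astype(float)[:,272:288].mean(1)
    p=g[138:170]; k=np.where(p>162)[0][0]; return 138+k-1+(162-p[k-1])/(p[k]-p[k-1])
s=env.observe(); p=np.array(s["tool_pos"])
for z in(119.3,118.7,118.1,117.6):
    p[2]=z; env.move_straight(p,speed=6); s=env.observe()
    print(z,np.round(s["tool_pos"],2),np.round(s["ft_force"],1),np.round(s["moment"],2),np.round(s["tcp_rot"][2],4),s["time_s"],round(edge(read_camera("top")),2))
E
```

```text
119.3 [ 500.45 -347.83  120.01] [-1.7  1.9  5.9] [ 0.11  0.21 -0.01] [-0.0343 -0.0043 -0.9994] 17.7583 149.03
118.7 [ 500.39 -347.86  119.89] [-3.2  1.5 10.1] [0.2  0.34 0.02] [-0.0342 -0.0043 -0.9994] 18.0583 149.0
118.1 [ 500.33 -347.85  119.79] [-4.7  3.1 14.5] [0.33 0.55 0.12] [-0.0342 -0.0043 -0.9994] 18.3583 148.94
117.6 [ 500.12 -347.84  119.53] [-4.4  3.1 15.1] [0.42 0.63 0.03] [-0.0345 -0.0043 -0.9994] 18.6583 148.81
```

The tool has pitched about 2° nose-down because `rot=None` keeps the sagged pose. I'll command the level orientation explicitly from here.

```bash
cat >> h.py <<'E'
def edge(c):
    g=cv2.cvtColor(c["frame"],cv2.COLOR_RGB2GRAY).astype(float)[:,272:288].mean(1)
    p=g[138:170]; k=np.where(p>162)[0][0]; return 138+k-1+(162-p[k-1])/(p[k]-p[k-1])
def rep(env,c=None):
    s=env.observe(); print(np.round(s["tool_pos"],2),np.round(s["ft_force"],1),np.round(s["moment"],2),np.round(s["tcp_rot"][2],4),round(s["width"],2),s["time_s"],round(edge(c),2) if c else "")
E
python3 - <<'E'
from h import *
from cell import env,read_camera
s=env.observe(); p=np.array(s["tool_pos"]); R=np.array(s["tcp_rot"]); 
yaw=np.arctan2(R[1,0],R[0,0]); print(yaw)
for th,z in((.015,118.5),(0,118.2),(-.0,117.6)):
    p[2]=z; c,s_=np.cos(th),np.sin(th)
    Rp=Rt(yaw)@np.array([[c,0,-s_],[0,1,0],[s_,0,c]])  # x axis dips by th
    env.move_straight(p,Rp,speed=6); env.pause(.15); print(Rp[2].round(3)); rep(env,read_camera("top"))
E
```

```text
-0.0438308708450398
[-0.015  0.    -1.   ]
[ 499.43 -347.68  118.87] [-4.   1.8  8.3] [ 0.34  0.63 -0.03] [-1.680e-02 -5.000e-04 -9.999e-01] 12.83 19.2167 148.55
[ 0.  0. -1.]
[ 499.2  -347.71  118.36] [-3.7  0.8  7.5] [0.29 0.86 0.05] [-2.3e-03 -6.0e-04 -1.0e+00] 13.07 19.6667 148.32
[ 0.  0. -1.]
[ 499.22 -347.71  118.36] [-4.9  2.6 10.8] [0.41 1.05 0.  ] [-2.1e-03 -5.0e-04 -1.0e+00] 13.12 20.1167 148.31
```

The board is level again, with z 118.36 as at the grasp. Now the last ~4 mm, in small steps with the level orientation commanded.

```bash
python3 - <<'E'
from h import *
from cell import env,read_camera
p=np.array([499.2,-347.7,117.4]); u=np.array([np.cos(-.034),np.sin(-.034),0])
th=-.006; c,s_=np.cos(th),np.sin(th)
Rp=Rt(-.038)@np.array([[c,0,-s_],[0,1,0],[s_,0,c]])
for i in range(9):
    if i>0:
        e=edge(read_camera("top"))
        if e<145.75: break
        p=p+u*min(2,max(.5,(e-145.5)/.69*.8))
    env.move_straight(p,Rp,speed=10); env.pause(.1); rep(env,read_camera("top"))
    st=env.observe()
    if st["ft_force"][2]>28 or abs(st["tcp_rot"][2][0])>.015: print("check");break
print(p)
E
```

```text
[ 499.14 -347.72  118.37] [-1.8  1.6 10.7] [ 0.38  1.03 -0.24] [ 5.5e-03 -2.0e-04 -1.0e+00] 13.0 20.5167 148.26
[ 499.22 -347.72  118.36] [-5.7  1.8 14.4] [ 0.58  1.7  -0.15] [ 2.e-03 -9.e-04 -1.e+00] 13.09 21.0667 148.25
[ 499.24 -347.73  118.34] [-10.5   3.7  18.2] [ 0.6   2.41 -0.16] [-0.0015 -0.0017 -1.    ] 13.13 21.6167 148.29
[ 499.24 -347.79  118.34] [-15.2   4.8  21.6] [ 0.76  2.99 -0.05] [-0.0051 -0.0024 -1.    ] 12.68 22.1667 148.31
[ 499.33 -347.8   118.37] [-19.2   5.6  25.1] [ 0.83  3.75 -0.04] [-0.0086 -0.0031 -1.    ] 12.88 22.7167 148.33
[ 503.11 -348.64  118.36] [-16.1   2.7  20.7] [0.51 3.05 0.02] [-0.005  -0.0014 -1.    ] 13.11 23.2667 145.55
[ 509.19422056 -348.0399345   117.4       ]
```

```bash
python3 - <<'E'
from h import *
from cell import env,read_camera
p=np.array([506.2,-348.2,117.4]); th=-.003; c,s_=np.cos(th),np.sin(th)
Rp=Rt(-.038)@np.array([[c,0,-s_],[0,1,0],[s_,0,c]])
env.move_straight(p,Rp,speed=6); env.pause(.5); t=read_camera("top"); rep(env,t)
g=cv2.cvtColor(t["frame"],cv2.COLOR_RGB2GRAY).astype(int); print(g[142:151,282:300])
d=pickle.load(open("cams.pkl","rb"))["top"]["frame"].astype(int); a=np.abs(t["frame"].astype(int)-d).max(2)
print("cursor diff",a[138:158,296:310].mean(),"timer",a[262:312,316:368].mean(),"lens",a[215:252,316:352].mean(),"tweezers",a[318:335,300:376].mean())
E
```

```text
[ 503.05 -348.57  118.35] [-7.7  1.8 16.1] [ 0.41  1.9  -0.05] [-2.8e-03 -7.0e-04 -1.0e+00] 12.86 24.5167 145.56
[[132 131 129 128 128 128  92  81  75  74  44  26  24  25  24  22  23  64]
 [136 134 133 134 132 131 131 130 130 130  77  43  37  66  43  25  26  66]
 [140 139 138 137 136 135 135 133 132 123  80  64  66 109  71  42  37  70]
 [152 147 144 142 140 139 139 137 135  87  67  68  72  72  72  68  66  74]
 [177 168 162 160 158 157 157 151 136  87  68  71  76  76  77  77  77  78]
 [181 179 178 179 178 182 184 179 133  81  68  70  73  72  73  79  80  78]
 [181 179 178 179 178 180 181 181 135  83  69  62  57  56  57  75  81  72]
 [180 179 178 179 178 180 182 180 138  84  69  62  49  47  46  47  61  39]
 [180 179 178 178 178 181 183 179 141  86  70  69  67  67  66  66 100  64]]
cursor diff 2.960714285714286 timer 4.210384615384616 lens 3.3671171171171173 tweezers 4.317337461300309
```

```bash
python3 -c "
from cell import env
print(env.job_done())"
```

```text
the job is handed in; nothing more can be done
None
```

I pressed the cassette fully home, slid the board until its front edge lined up with the pointer (within about 1 mm by the camera) and handed in at about 25 s with the gripper holding the tail down flat; on the way the tool pitched about 2° nose-down, apparently lifting the tail 1–2 mm for a few seconds until I pressed it level again, which may count against "do not let it tip".

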